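# Hold the tool chest's lid at 60 degrees while its stay is marked out

### The arm

A 6-joint arm with a two-finger parallel gripper is mounted at the origin on the work surface; the furniture and walls round the work are solid. World frame = base frame: x ahead of the robot, y to its left, z up, the work surface at z = 0. Lengths are in m, angles in degrees, forces in N, time in s.
With the tool pointing down it reaches from about 0.35 to 0.775 m from the base axis. Payload 5.5 kg.
Tool frame: the origin (TCP) lies at the very end of the fingers, on their centre line; the grasp point (between the pads) lies 19 mm behind it; z points along the fingers, y is the line along which they close (so a half turn about z gives the same grasp; the last joint's range is limited). The gripper opens to 85 mm and grips with 20 to 120 N. Pads are 22 mm wide; open, the fingers measure 114 mm over their backs; the gripper's body (76 mm by 85 mm) begins 54 mm behind the grasp point. The pads swing forward as they close: fully open they stand 13 mm farther back than shut.
Start: joints at [-83.113, 17.945, 2.641, 74.691, 0, 82.002], TCP at [0.148, -0.556, 0.231] pointing down, gripper open.
Joint ranges: [-158.12, 158.12], [-49.38, 96.58], [-58.88, 72.47], [-126.05, 133.96], [-84.25, 85.87], [-180, 180]. Speed limits (degrees/s): [147.25, 147.25, 180, 180, 180, 180].

### API

Orientations are given as a 3x3 rotation matrix whose columns are the frame's x, y, z axes.
In Python, from bench import ctrl, cam gives the robot as it stands (ctrl), with the cameras (cam). Calls block until the motion is done:
- ctrl.move_ptp(position, orientation): joint-space move of the TCP to a pose.
- ctrl.move_linear(position, attitude=None, feed=0.15, stop_force=None): straight line of the TCP; attitude=None keeps the orientation; feed is the mean speed in m/s. With stop_force (N) it stops when the force on the tool has changed by that much, and returns True; else False.
- ctrl.movej(angles): joint-space move.
- ctrl.set_gripper(opening, f_grip=None): opening from 0.0 (shut) to 1.0 (fully open); f_grip is the grip in N (None keeps the last); returns when the fingers have stopped.
- ctrl.pause(seconds).
- ctrl.ik(position, orientation): joint angles nearest the present ones, or None.
- ctrl.get_obs(): the state.
- cam.capture(name): name is "scene" or "top" or "wrist"; returns the picture (384x512x3 uint8, blue, green, red); there is no depth.
- cam.calibration(name): a dict with "fx", "fy", "cx", "cy" (pixels), "rvec" (rotation vector, rad) and "tvec" (3), from world to camera coordinates, as OpenCV has them. Camera axes: x right, y down, z forward; pixel columns grow to the right and rows downward; lengths in m; the calibration is good to about 2 mm. A picture is of the moment at which its call begins: read the wrist's pose just before it. calibration takes no time and is no camera call; for the wrist camera it gives the pose at the moment of the call.
A pose or a line that the arm cannot do raises ctrl.Unreachable and nothing moves.
- ctrl.hand_in(): hands the job in; it is judged then, once.
The state is a dict: "time_s": time; "qpos": joint angles; "dq": joint speeds; "joint_torque": joint torques, N m; "tool_pos": TCP position; "eef_rot": TCP orientation; "force": force on the tool from outside, world axes, zero at the start; "ft_torque": the same for the moment, N m; "gripper_width": opening from 0.0 (shut) to 1.0 (fully open); "finger_force": force on a finger pad.
Only numpy, scipy, OpenCV 4.12 (cv2) and the standard library are available. Lean on these libraries where they do the work, as an engineer would, in place of code of your own. Each camera call takes 0.05 s, during which the arm holds its last target. There are 200 camera calls.

### The job

I have just hung the lid of the wooden tool chest and need both hands free to mark out its stay: lift the strop block off the lid and set it down flat on the bench, then turn the wooden button on the chest's front rail until it lies along the rail and no longer laps over the lid. Raise the lid by its handle to 60 degrees from closed and stay there holding it, still and without ever letting it drop - it falls shut if released, and the job finishes with you holding it. Leave the other things on the bench where they are.

Things in the scene. Friction and masses are not known exactly. Their poses are not given: they have to be found in the camera images.
- chest: low dovetailed wooden tool chest, fixed to the bench: 190 mm deep (its x) by 250 mm wide (its y), top surface 97 mm above the bench; a 6 mm plinth runs round its foot. Origin: centre of its underside. Its +x points from the front (robot side) to the back, z up. The front 32 mm of the top is a fixed rail; the rest is the lid, 156 mm from front to back, 12 mm thick, flush with the rail.
- chest_lid (a joint): opening angle of the chest's lid in rad: 0 closed, grows as its front edge rises, 1.047 = 60 degrees, 1.9 the stop. The lid weighs 0.4 to 0.8 kg; nothing holds it up, it falls shut. The button stops it from opening while it laps the lid.
- lid_hinge (a point): middle of the lid's hinge axis, which runs along the chest's y, at the back of the chest: 98 mm behind the chest's origin and 91 mm above the bench.
- lid_handle (a point): middle of the bar of the steel bow handle on the lid (moves with the lid). The bar is round, 12 mm thick, parallel to the hinge axis, 84 mm long between its bends, its axis 34 mm above the lid's top; when closed it lies 129 mm in front of the hinge axis and 40 mm above it. The bar can turn between finger pads that pinch it.
- button (a joint): angle of the button in rad about the vertical: 0 = across the rail, pointing along the chest's x and lapping the lid (it starts within 0.35 of this); it turns either way to 1.6 or -1.6 with light friction and stays where left; at 1.57 or -1.57 it lies along the rail (chest's y). It is clear of the lid beyond about 1.2 either way. Positive is anticlockwise seen from above.
- button_top (a point): on the button's pivot, at its top face, 14 mm above the chest's top; 45 mm in front of the handle's bar. The button is dark wood, 54 mm long, 14 mm wide, 13 mm thick, with round ends, its underside 1 mm above the rail.
- strop: strop block lying on the lid behind the handle: wooden block 52 mm wide (its x), 200 mm long (its y) and 18 mm thick with a 3 mm leather strip glued on top, 0.19 kg. Origin: centre of its underside, z up.
- lid_stay: bystander: flat brass lid stay, 34 x 131 x 7 mm, origin under the middle of its arm
- pencil: bystander: red pencil, 167 mm
- glue: bystander: white glue bottle with a red nozzle, 55 mm thick, 162 mm high
- wax: bystander: round white tin, 68 mm across, 43 mm high, at the back of the bench
- lamp_foot (a point): middle of the desk lamp's round foot (160 mm across, fixed) at the bench's back left corner. Its arm leans left to an elbow 0.38 m up (y 0.31); the shade hangs over x 0.55 to 0.71, y 0.05 to 0.25, 0.5 m up: go round on the robot's side. For the strop block the bench is free left of the chest, about x 0.36 to 0.57, y 0 to 0.14, laid roughly lengthwise away from the robot.

How it is judged (in metres and radians):
On the way, in this order (a step that is already met when the one before it is completed fails the run):
1. the strop block lies flat on the bench, let go, off the lid (height (world z) of strop below 0.012 m and angle between strop's own z axis and vertical below 0.12 rad and contact force between the fingers and strop below 0.05 N and linear speed of strop below 0.03 m/s and value of joint chest_lid below 0.08 rad), for 0.2 s.
2. the button is turned aside, clear of the lid, with the lid still down ((value of joint button above 1.15 rad or value of joint button below -1.15 rad) and value of joint chest_lid below 0.08 rad), for 0.2 s.
At the end, for the whole second after the job is handed in: The lid stands still at 60 degrees (within 6 degrees) and the fingers are holding it; the button is turned aside (beyond 1.15 rad) and the strop block lies flat on the bench, let go (value of joint chest_lid between 0.942 and 1.152 rad and velocity of joint chest_lid between -0.06 and 0.06 rad/s and contact force between the fingers and chest_lid above 0.5 N and contact force between strop and chest_lid below 0.05 N and (value of joint button above 1.15 rad or value of joint button below -1.15 rad) and height (world z) of strop below 0.012 m and angle between strop's own z axis and vertical below 0.12 rad and contact force between the fingers and strop below 0.05 N); the arm keeps its last pose, push and grip.
It fails at once if the strop block was pushed or dropped off the lid instead of being set down (in the air more than 35 mm above the bench and below the lid's top, not held) (height (world z) of strop between 0.035 and 0.085 m and contact force between the fingers and strop below 0.05 N).
It fails at once if the lid was let drop (falling faster than 2 rad/s) (velocity of joint chest_lid below -2 rad/s).
It fails at once if a bystander was moved more than 30 mm (distance of any of lid_stay, pencil, glue, wax from where it was at the start of the episode above 0.03 m).
It also fails if it takes over 72 s, if anything falls off the work surface, if the arm or the gripper's body presses on something with over 40 N, if the wrist force passes 120 N, or if a joint passes its speed limit or range.

## Working session

There is one attempt and no reset: what is moved stays moved. The work goes in short steps, each a Python script; the robot and the scene stay as the last script left them, time stands still between calls to the robot, and variables do not carry over. Pictures are saved under pics/ and viewed, at most 10 in all, crops included, and the job is handed in when it is done.

```bash
mkdir -p pics
python3 - <<'E'
from bench import ctrl, cam
import cv2
for n in("scene","top"):
    cv2.imwrite(f"pics/{n}0.png",cv2.resize(cam.capture(n),(800,600),interpolation=cv2.INTER_CUBIC)); print(cam.calibration(n))
print(ctrl.get_obs())
E
```

```text
{'fx': 493.7673943836869, 'fy': 493.7673943836869, 'cx': 255.93186268581638, 'cy': 185.63740032252784, 'rvec': array([ 0.75829219, -2.58183719,  1.16389908]), 'tvec': array([0.35972045, 0.33210715, 1.03952951])}
{'fx': 463.6254442449256, 'fy': 463.6254442449256, 'cx': 255.45232211313137, 'cy': 190.7083166954681, 'rvec': array([ 2.1822032 , -2.22964824,  0.08123167]), 'tvec': array([-0.12192011,  0.49520638,  1.13100003])}
{'time_s': 0.1, 'qpos': array([-8.31134729e+01,  1.79865820e+01,  2.58389990e+00,  7.46922135e+01,
        9.00996954e-04,  8.20032745e+01]), 'dq': array([ 0.03036899, -0.03488359,  0.25509691,  0.06849601, -0.13371693,
       -0.07077891]), 'joint_torque': array([ 1.85337478e-03, -4.81725776e+01,  2.99242920e+01,  1.27964621e-02,
       -1.16492711e-04,  1.75115730e-05]), 'tool_pos': array([ 0.14764531, -0.55524208,  0.23050022]), 'eef_rot': array([[ 9.66451223e-01,  2.56850151e-01, -1.82976852e-04],
       [ 2.56850099e-01, -9.66449852e-01,  1.64617644e-03],
       [ 2.45982717e-04, -1.63794686e-03, -9.99998628e-01]]), 'force': array([ 0.69502564, -0.57668246,  0.01759073]), 'ft_torque': array([0.01006693, 0.01091336, 0.00069992]), 'finger_force': 0.0, 'gripper_width': 1.0001325981192613}
```

View pics/top0.png

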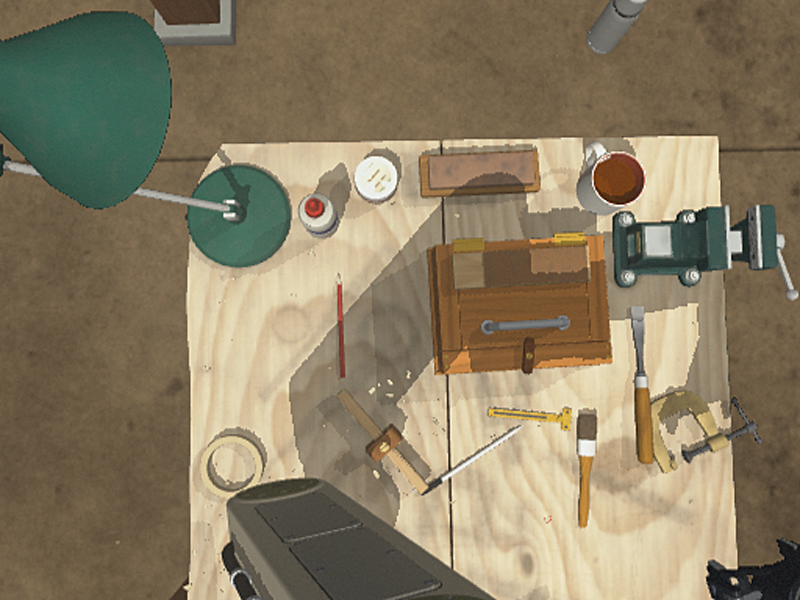

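View pics/scene0.png

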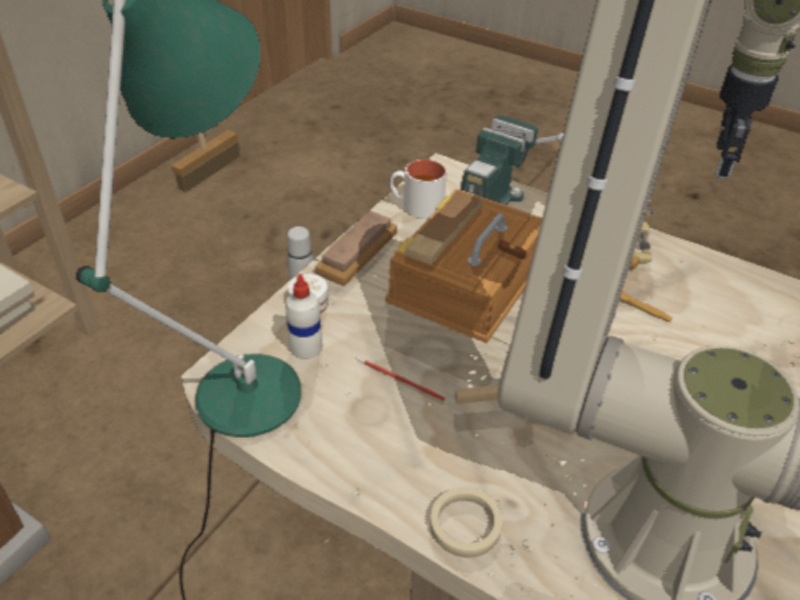

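Top view: the chest is centred near (520,305), handle ends at (488,327) and (565,323), button near (528,355), strop behind the handle between (453,268) and (590,265). The red pencil stands at x≈340. Next, an enlarged crop.

```bash
cat > h.py <<'E'
import numpy as np, cv2
from bench import ctrl, cam
def ray(name,uv,z,cal=None):
    c=cal or cam.calibration(name); R=cv2.Rodrigues(np.array(c["rvec"]))[0]; o=-R.T@c["tvec"]
    d=R.T@np.array([(uv[0]-c["cx"])/c["fx"],(uv[1]-c["cy"])/c["fy"],1.]); return o+d*(z-o[2])/d[2]
def proj(name,p):
    c=cam.calibration(name); R=cv2.Rodrigues(np.array(c["rvec"]))[0]; q=R@np.array(p)+c["tvec"]
    return np.array([c["cx"]+c["fx"]*q[0]/q[2],c["cy"]+c["fy"]*q[1]/q[2]])
def down(yaw,tilt=0):  # tool y (closing line) at yaw deg in plan
    a=np.radians(yaw); y=np.array([np.cos(a),np.sin(a),0]); z=np.array([0,0,-1.]); return np.column_stack([np.cross(y,z),y,z])
E
python3 - <<'E'
from h import *
im=cam.capture("top")[145:245,268:398]
cv2.imwrite("pics/crop1.png",cv2.resize(im,None,fx=6,fy=6,interpolation=cv2.INTER_CUBIC))
E
```

```text
(no output)
```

View pics/crop1.png

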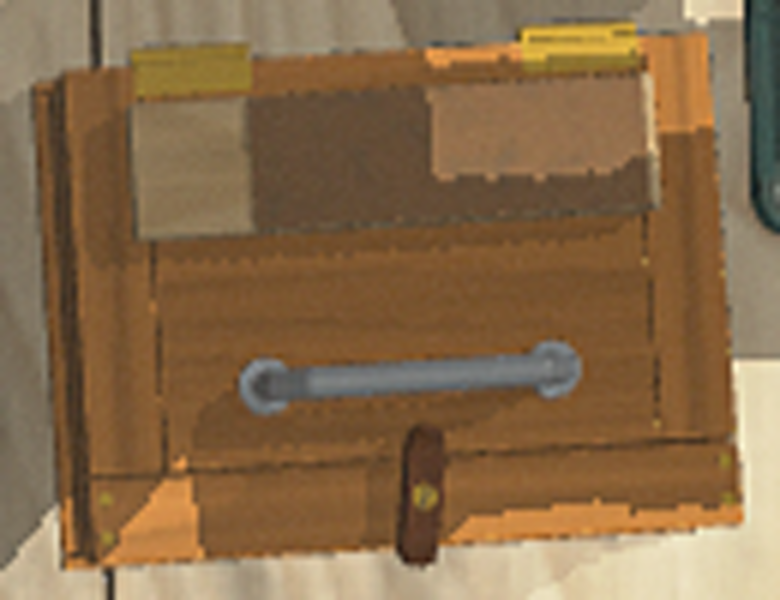

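The crop shows strop corners (133,97),(645,75),(655,210),(140,238), chest corners (65,72),(708,33),(742,522),(92,562), handle bends (265,384),(560,368), button screw (425,495) and button tips (425,428),(418,560).

Run:
```python
from h import *
np.set_printoptions(precision=4,suppress=True)
def P(u,z): return ray("top",(268+(u[0]+.5)/6-.5,145+(u[1]+.5)/6-.5),z)
ang=lambda a,b: np.degrees(np.arctan2(*(b-a)[1::-1]))
C=[P(u,.097) for u in[(65,72),(708,33),(742,522),(92,562)]]
S=[P(u,.116) for u in[(133,97),(645,75),(655,210),(140,238)]]
print("chest",np.mean(C,0),[ang(C[1],C[0])-90,ang(C[2],C[3])-90,ang(C[3],C[0]),ang(C[2],C[1])],[np.linalg.norm(C[i]-C[i-1]) for i in range(4)])
print("strop",np.mean(S,0),[ang(S[1],S[0])-90,ang(S[2],S[3])-90,ang(S[3],S[0])],[np.linalg.norm(S[i]-S[i-1]) for i in range(4)])
h=[P((265,384),.131),P((560,368),.131)]; print("handle",np.mean(h,0),ang(h[1],h[0])-90,np.linalg.norm(h[1]-h[0]))
b=[P((425,428),.111),P((418,560),.111),P((425,495),.111)];print("button",b[2],np.mean(b[:2],0),ang(b[1],b[0]))
for u in[(340,275),(342,376),(318,215),(430,490)]: print(u,ray("top",np.array(u)/1.5625,.005))
```

```text
chest [ 0.477  -0.3126  0.097 ] [np.float64(2.3745853094407607), np.float64(2.1750579980702867), np.float64(1.7315751910718618), np.float64(1.8823850404669102)] [np.float64(0.18753089943994128), np.float64(0.249004059146342), np.float64(0.18839487183601758), np.float64(0.24949173112803652)]
strop [ 0.5296 -0.3072  0.116 ] [np.float64(1.3469692094220846), np.float64(1.928725014265055), np.float64(1.351162164906815)] [np.float64(0.05329532219820253), np.float64(0.19438605863445066), np.float64(0.051319561356531526), np.float64(0.1951660125675828)]
handle [ 0.4459 -0.3088  0.131 ] 1.8445718253187948 0.1098885110937046
button [ 0.4013 -0.316   0.111 ] [ 0.4017 -0.3147  0.111 ] -4.847010390152599
(340, 275) [ 0.5316 -0.0393  0.005 ]
(342, 376) [ 0.3713 -0.0396  0.005 ]
(318, 215) [ 0.6285 -0.0059  0.005 ]
(430, 490) [ 0.1895 -0.1746  0.005 ]
```

Run:
```python
from h import *
np.set_printoptions(precision=1,suppress=True)
for y in(1.6,-178.4): print("pick",y,ctrl.ik([.5296,-.3072,.25],down(y)))
for y in(90,-90): print("place",y,ctrl.ik([.45,.065,.25],down(y)))
for y in(1.6,-178.4): print("pick low",y,ctrl.ik([.5296,-.3072,.1],down(y)))
```

```text
pick 1.6 [-37.6  22.   11.1  79.1   0.   50.8]
pick -178.4 [ -37.6   22.    11.1   79.1    0.  -129.2]
place 90 [ -1.9   4.3 -11.7  74.    0.   -1.9]
place -90 [ -1.9   4.3 -11.7  74.    0.  178.1]
pick low 1.6 [-37.6  25.8  -4.6  59.6   0.   50.8]
pick low -178.4 [ -37.6   25.8   -4.6   59.6    0.  -129.2]
```

Run:
```python
from h import *
ctrl.move_ptp([.5296,-.3072,.25],down(1.6))
im=cam.capture("wrist"); print(ctrl.get_obs()["tool_pos"],ctrl.get_obs()["time_s"],cam.calibration("wrist"))
for p in[(.5296,-.3072,.118),(.4459,-.3088,.131),(.4013,-.316,.111)]: print(proj("wrist",p)*1.5625)
cv2.imwrite("pics/w1.png",cv2.resize(im,(800,600),interpolation=cv2.INTER_CUBIC))
```

```text
[ 0.52888435 -0.30828     0.2499255 ] 1.8667 {'fx': 270.69495885527715, 'fy': 270.69495885527715, 'cx': 254.6785097142923, 'cy': 193.5547072423691, 'rvec': array([-2.85992951, -0.03713826, -0.00546222]), 'tvec': array([-0.51987047, -0.35051963,  0.3065307 ])}
[400.30774529 288.15179803]
[269.13675441 292.28191119]
[213.22119744 293.37198563]
```

View pics/w1.png

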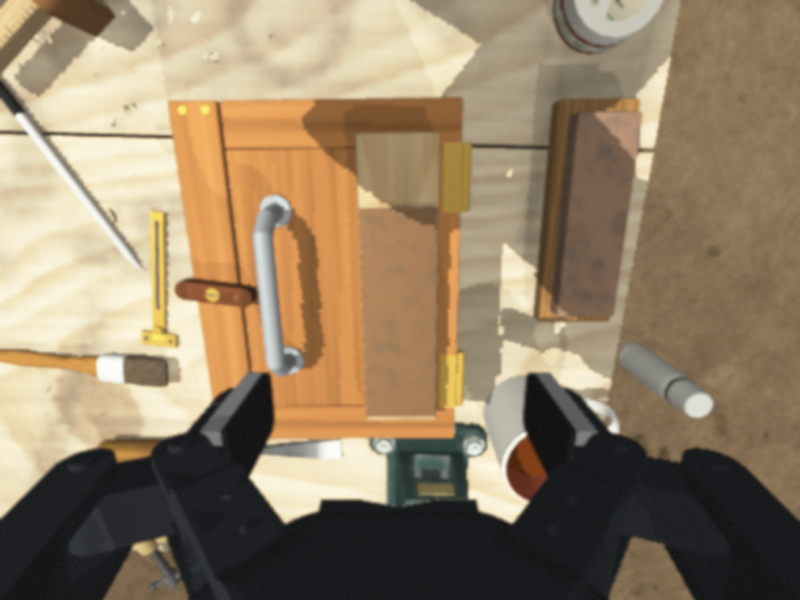

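The wrist view confirms things: strop centred at about (399,275), bar at x≈268, button screw at (212,295), all matching the predictions.

Run:
```python
from h import *
np.set_printoptions(precision=3,suppress=True)
p=[.5296,-.3072]
print(ctrl.move_linear([*p,.13],feed=.12)); print(ctrl.move_linear([*p,.0995],feed=.04,stop_force=6),ctrl.get_obs()["tool_pos"])
ctrl.set_gripper(0,40); o=ctrl.get_obs(); print(o["gripper_width"],o["finger_force"],o["force"],o["tool_pos"])
ctrl.move_linear([*p,.14],feed=.05); o=ctrl.get_obs(); print(o["gripper_width"],o["finger_force"],o["force"],o["time_s"])
cv2.imwrite("pics/w2.png",cam.capture("wrist"))
```

```text
False
False [ 0.53  -0.307  0.1  ]
0.595353237938598 42.37735390663147 [-0.737  1.147  3.418] [ 0.53  -0.307  0.1  ]
0.5998916421566137 41.85708045959473 [ 0.482 -0.052 -1.524] 5.3
```

View pics/w2.png

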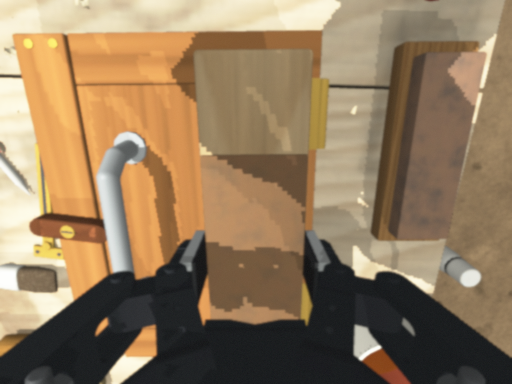

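The strop is held between the pads and lifted clear. Next I place it.

Run:
```python
from h import *
np.set_printoptions(precision=3,suppress=True)
p=[.5296,-.3072]; q=[.45,.065]
ctrl.move_linear([*p,.25],feed=.15)
ctrl.move_ptp([*q,.25],down(91.5)); print(ctrl.get_obs()["force"],ctrl.get_obs()["finger_force"])
ctrl.move_linear([*q,.03],feed=.13); print(ctrl.move_linear([*q,-.001],feed=.025,stop_force=5)); print(ctrl.get_obs()["tool_pos"])
ctrl.set_gripper(1.0); ctrl.pause(.2); ctrl.move_linear([*q,.25],feed=.2); print(ctrl.get_obs()["time_s"])
cv2.imwrite("pics/w3.png",cam.capture("top"))
```

```text
[-0.186  0.02  -0.85 ] 41.83363616466522
True
[0.45  0.065 0.003]
12.5083
```

View pics/w3.png

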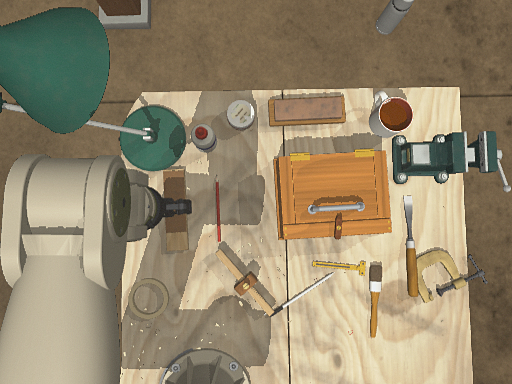

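The strop lies flat at (176,208), clear of the pencil and the lamp foot, and the chest has not moved. Next I grip the button at its pivot and turn it with the wrist.

Run:
```python
from h import *
np.set_printoptions(precision=3,suppress=True)
b=[.4014,-.3155]
ctrl.set_gripper(.42)
ctrl.move_ptp([*b,.19],down(85.2)); print(ctrl.move_linear([*b,.102],feed=.06,stop_force=6),ctrl.get_obs()["tool_pos"])
ctrl.set_gripper(0,20); o=ctrl.get_obs(); print(o["gripper_width"],o["finger_force"],o["force"])
for y in(65,45,25,5.9): ctrl.move_ptp([*b,.102],down(y)); o=ctrl.get_obs(); print(y,o["force"],o["ft_torque"],o["gripper_width"])
ctrl.set_gripper(.32); ctrl.move_linear([*b,.2],feed=.12); print(ctrl.get_obs()["time_s"])
ctrl.move_ptp([.38,-.31,.28],down(5.9))
cv2.imwrite("pics/w4.png",cam.capture("wrist"))
```

```text
False [ 0.402 -0.316  0.102]
0.15687776928024394 25.13778805732727 [-0.891 -3.157  2.023]
65 [-1.887 -4.372  1.47 ] [-1.005  0.253 -0.022] 0.15209581995593474
45 [-1.292 -6.023  1.451] [-1.166  0.42  -0.078] 0.15181634675277217
25 [-2.372 -6.219  2.363] [-1.186  0.47  -0.03 ] 0.1553206500929259
5.9 [-2.719 -6.618  2.188] [-1.23   0.577 -0.042] 0.15640687451606713
19.425
```

View pics/w4.png

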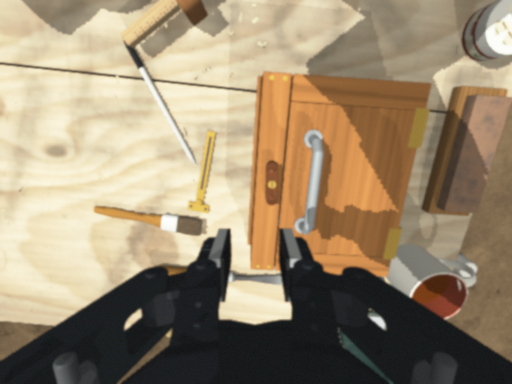

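The button now lies along the rail, at (272,182). Next the lid: grip the bar and follow the hinge arc, leaning the hand slightly.

```bash
cat > lid.py <<'E'
from h import *
th=np.radians(1.95); d=np.array([np.cos(th),np.sin(th),0]); k=np.array([0,0,1.])
bar0=np.array([.4459,-.3090,.131]); hinge=bar0+.129*d-.040*k
r=np.hypot(.129,.04); a0=np.arctan2(.04,.129)
def pose(deg,tmax=15):
    a=a0+np.radians(deg); t=np.radians(tmax*deg/60)
    bar=hinge-r*np.cos(a)*d+r*np.sin(a)*k
    z=-np.sin(t)*d-np.cos(t)*k; y=np.cos(t)*d-np.sin(t)*k
    return bar+.018*z, np.column_stack([np.cross(y,z),y,z])
E
python3 - <<'E'
from lid import *
np.set_printoptions(precision=3,suppress=True)
for g in(0,30,60): print(g,pose(g)[0],ctrl.ik(*pose(g)))
p,R=pose(0)
ctrl.set_gripper(.42); ctrl.move_ptp(p+[0,0,.08],R)
print(ctrl.move_linear(p,feed=.06,stop_force=6)); ctrl.set_gripper(0,45)
o=ctrl.get_obs(); print(o["gripper_width"],o["finger_force"],o["force"],o["tool_pos"],p)
for g in(3,6):
    ctrl.move_linear(*pose(g),feed=.03); o=ctrl.get_obs(); print(g,o["force"],o["ft_torque"],o["gripper_width"],o["time_s"])
E
```

```text
0 [ 0.446 -0.309  0.113] [-43.201  18.088 -14.297  57.615   0.     44.849]
30 [ 0.481 -0.308  0.172] [-38.132  23.973   2.63   74.409  -4.821  50.16 ]
60 [ 0.54  -0.306  0.205] [-32.804  35.516  24.634  91.533  -8.484  56.171]
False
0.12014837929641221 43.79911422729492 [-1.19   0.201  2.788] [ 0.446 -0.309  0.113] [ 0.446 -0.309  0.113]
3 [-2.951 -2.28  -4.395] [-0.64   0.576  0.061] 0.12126188022692608 22.875
6 [-4.258 -3.507 -3.9  ] [-0.644  0.778  0.082] 0.12274690063588665 23.2583
```

Forces look right for a lid of that weight, so I carry on up.

Run:
```python
from lid import *
np.set_printoptions(precision=2,suppress=True)
for g in range(10,61,5):
    ctrl.move_linear(*pose(g),feed=.04); o=ctrl.get_obs(); print(g,o["force"],o["gripper_width"],o["finger_force"])
    if np.linalg.norm(o["force"])>30: print("stop"); break
ctrl.move_linear(*pose(60),feed=.02)
ctrl.pause(.5); o=ctrl.get_obs(); print(o["force"],o["time_s"],o["tool_pos"],pose(60)[0])
im=cam.capture("scene"); cv2.imwrite("pics/s2.png",cv2.resize(im[90:290,220:400],None,fx=3,fy=3,interpolation=cv2.INTER_CUBIC))
# expected lid front edge ends at several angles, in crop pixels
yv=np.cross(k,d)
for g in(50,60,70):
    a=np.radians(g); c=-.156*np.array([np.cos(a),np.sin(a)]); 
    for s in(1,-1):
        P=hinge+s*.125*yv-.156*np.cos(a)*d+.156*np.sin(a)*k+.006*(np.sin(a)*d+np.cos(a)*k)
        print(g,s,(proj("scene",P)-[220,90])*3)
```

```text
10 [-3.87 -3.84 -3.85] 0.12337198405576853 43.95095944404602
15 [-5.99 -4.48 -3.43] 0.1189476160275961 43.89882802963257
20 [-6.46 -3.09 -0.42] 0.12128198546091101 43.97106170654297
25 [-7.07 -3.46 -0.67] 0.12116281737712778 43.928983211517334
30 [-8.68 -2.36  0.3 ] 0.11955572002090271 43.944717049598694
35 [-8.96 -1.72  3.92] 0.1186049307942173 43.976744413375854
40 [-9.06 -1.29  6.51] 0.11913247116969027 43.98401498794556
45 [-10.23  -1.82   7.76] 0.12274396960608225 44.01191174983978
50 [-9.44 -1.44 11.14] 0.1176440874496584 44.0443754196167
55 [-9.56 -0.4  11.37] 0.11564428601979747 44.095357060432434
60 [-8.23  0.42 13.81] 0.12143887370328661 44.14455592632294
[-6.63 -0.63 13.19] 28.775 [ 0.54 -0.31  0.21] [ 0.54 -0.31  0.21]
50 1 [181.81 158.08]
50 -1 [310.28  18.74]
60 1 [157.79 134.42]
60 -1 [289.27  -2.24]
70 1 [131.16 114.15]
70 -1 [265.63 -19.88]
```

View pics/s2.png

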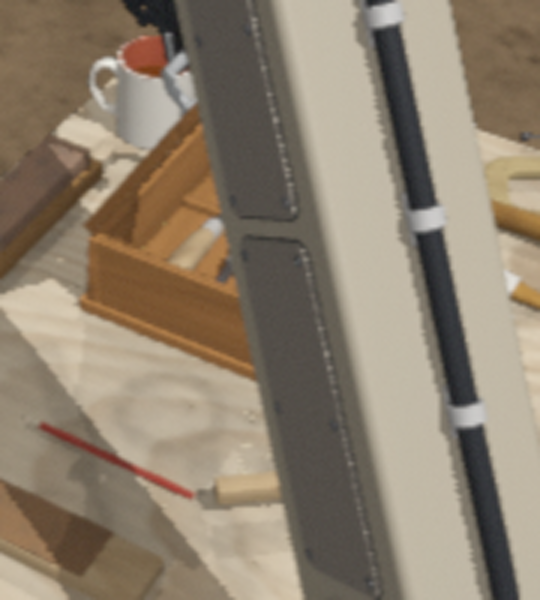

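In this crop the box is open and the pencil and strop are undisturbed, but the lid itself is mostly hidden by the arm. I check all three cameras in one mosaic.

Run:
```python
from lid import *
t=cam.capture("top");w=cam.capture("wrist");s=cam.capture("scene")
yv=np.cross(k,d)
a=np.radians(60)
def lidp(a,u,s,n): a=np.radians(a); return hinge+s*yv-u*(np.cos(a)*d-np.sin(a)*k)+n*(np.sin(a)*d+np.cos(a)*k)
for n in("top","wrist","scene"):
    for g in(50,60,70): print(n,g,*[np.round(proj(n,lidp(g,u,sg*.125,.006))) for u in(0,.156) for sg in(1,-1)])
    print("bar",proj(n,lidp(60,.129,0,.04)))
c=cam.calibration("scene");print("cam",-cv2.Rodrigues(c["rvec"])[0].T@c["tvec"])
rs=lambda i,W,H: cv2.resize(i,(W,H),interpolation=cv2.INTER_CUBIC)
m=np.vstack([np.hstack([rs(t[120:270,250:450],400,300),rs(s[40:190,200:400],400,300)]),np.hstack([rs(w,400,300),rs(s,400,300)])])
cv2.imwrite("pics/m1.png",m)
```

```text
top 50 [276. 153.] [383. 147.] [282. 194.] [404. 187.]
top 60 [276. 152.] [383. 147.] [282. 182.] [406. 175.]
top 70 [276. 152.] [383. 147.] [282. 169.] [406. 162.]
bar [342.11191352 157.8679563 ]
wrist 50 [341.  45.] [320. 307.] [133.  -2.] [175. 390.]
wrist 60 [341.  45.] [320. 307.] [157. -22.] [194. 419.]
wrist 70 [342.  45.] [321. 306.] [201. -45.] [223. 449.]
bar [259.6737364  255.70167478]
scene 50 [245. 167.] [288. 121.] [281. 143.] [323.  96.]
scene 60 [245. 167.] [288. 122.] [273. 135.] [316.  89.]
scene 70 [245. 167.] [288. 122.] [264. 128.] [309.  83.]
bar [281.1240628  107.84063531]
cam [0.02464236 0.67006036 0.93312777]
```

View pics/m1.png

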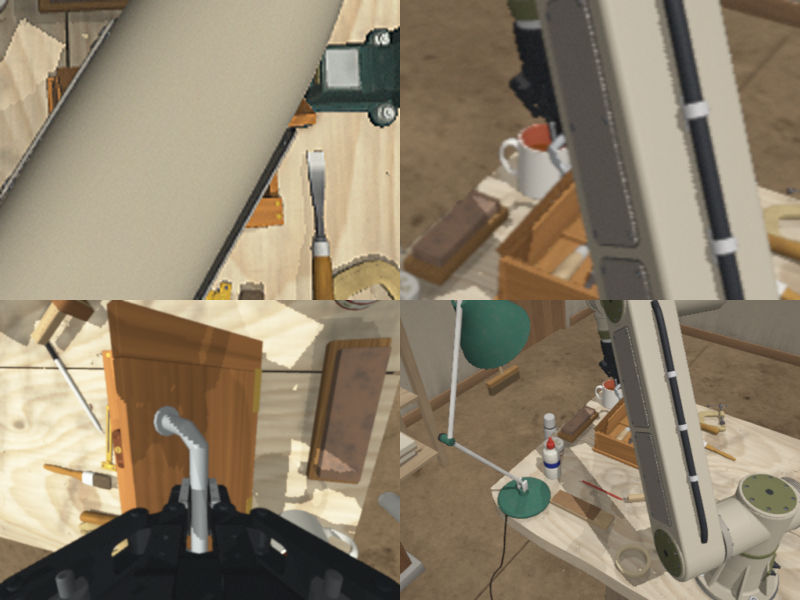

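The wrist view shows the lid up with the bar between the pads and the button still along the rail. The lid edge slope needs a finer check, so I enlarge that region.

Run:
```python
from lid import *
w=cam.capture("wrist"); yv=np.cross(k,d); o=ctrl.get_obs(); print(o["force"].round(1),o["time_s"])
def lidp(a,u,s,n): a=np.radians(a); return hinge+s*yv-u*(np.cos(a)*d-np.sin(a)*k)+n*(np.sin(a)*d+np.cos(a)*k)
cv2.imwrite("pics/w5.png",cv2.resize(w[0:200,100:360],None,fx=3,fy=3,interpolation=cv2.INTER_CUBIC))
f=lambda P: np.round((proj("wrist",P)-[100,0])*3).astype(int)
for g in(50,55,60,65,70): print(g,"foot",f(lidp(g,.129,.055,.006)),"bend",f(lidp(g,.129,.05,.04)),"front edge y=.1/.05",f(lidp(g,.156,.1,.006)),f(lidp(g,.156,.05,.006)),"side",f(lidp(g,.1,.125,.006)),f(lidp(g,.05,.125,.006)),f(lidp(g,0,.125,.006)),"front bottom",f(lidp(g,.156,.05,-.006)))
```

```text
[-7.5 -0.6 13.1] 29.025
50 foot [284 426] bend [365 470] front edge y=.1/.05 [118 166] [150 460] side [399  62] [584 103] [722 134] front bottom [133 454]
55 foot [312 430] bend [418 477] front edge y=.1/.05 [146 152] [177 469] side [427  50] [599  99] [723 134] front bottom [152 461]
60 foot [348 434] bend [481 483] front edge y=.1/.05 [187 137] [216 477] side [459  39] [616  95] [724 134] front bottom [181 470]
65 foot [391 439] bend [552 488] front edge y=.1/.05 [242 121] [267 487] side [497  27] [634  92] [725 135] front bottom [221 479]
70 foot [443 443] bend [630 493] front edge y=.1/.05 [314 104] [332 496] side [540  17] [654  89] [726 135] front bottom [274 488]
```

View pics/w5.png

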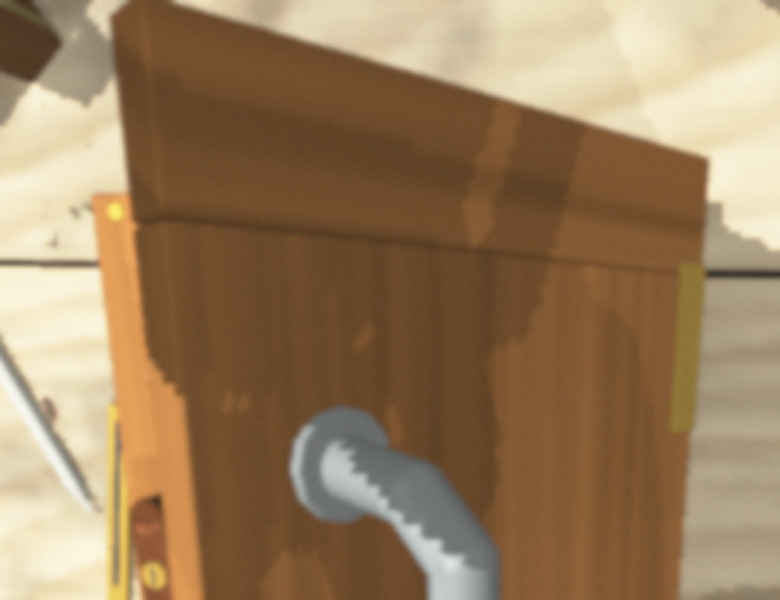

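Run:
```python
from lid import *
from scipy.optimize import least_squares
yv=np.cross(k,d)
def lidp(a,u,s,n): a=np.radians(a); return s*yv-u*(np.cos(a)*d-np.sin(a)*k)+n*(np.sin(a)*d+np.cos(a)*k)
c=cam.calibration("wrist"); R=cv2.Rodrigues(c["rvec"])[0]
def pr(p):
    q=R@p+c["tvec"]; return np.array([c["cx"]+c["fx"]*q[0]/q[2]-100,c["cy"]+c["fy"]*q[1]/q[2]])*3
# u,s,n,px : back-left top corner, front-left top arris, front-left bottom, handle foot
pts=[((.005,.125,.006),(706,160)),((.161,.125,.006),(163,2)),((.161,.125,-.006),(113,15)),((.129,.048,.008),(338,463))]
for prior in(.002,.004,.008):
    f=lambda x: np.concatenate([(pr(hinge+x[1:]+lidp(x[0],*l))-m)/6 for l,m in pts]+[x[1:]/prior])
    s=least_squares(f,[60,0,0,0],x_scale=[1,.01,.01,.01]); print(prior,s.x.round(4),(s.fun[:8]*6).round(0))
```

```text
0.002 [ 5.63277e+01  5.00000e-04 -2.90000e-03 -8.50000e-03] [  7. -10. -19.  -8.   4.   2.  10.  14.]
0.004 [ 5.64842e+01 -1.30000e-03 -2.20000e-03 -1.18000e-02] [  0. -10. -15.  -4.   8.   5.   9.   8.]
0.008 [ 5.66303e+01 -2.30000e-03 -1.90000e-03 -1.34000e-02] [ -3. -10. -13.  -3.   9.   5.   9.   5.]
```

The image fit gives about 57° and the kinematics give 60°. Raising by 2.5° puts both estimates well inside the band.

Run:
```python
from lid import *
p,R=pose(62.5); ctrl.move_linear(p,pose(60)[1],feed=.015); ctrl.pause(1.0)
o=ctrl.get_obs(); print(o["force"].round(1),o["gripper_width"],o["finger_force"],o["time_s"],abs(o["dq"]).max())
print(ctrl.hand_in())
```

```text
[-5.8 -0.3 11.8] 0.12371457779431248 45.646705627441406 30.5583 0.0606222544751847
the job is handed in; nothing more can be done
None
```

The job is handed in: the strop block lies flat on the bench, the button lies along the rail, and the arm is holding the lid still at about 60° (estimates 59–62.5°). I was not shown the judge's verdict.

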